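Hold the drying oven's door on its hinges for pinning

ROBOT

A 6-joint arm with a two-finger parallel gripper is mounted at the origin on the work surface. World frame = base frame: x ahead of the robot, y to its left, z up, the work surface at z = 0. Lengths are in m, angles in rad, forces in N, time in s.
With the tool pointing down it reaches from about 0.35 to 0.875 m from the base axis. Payload 4.2 kg.
Tool frame: the origin (TCP) lies midway between the tips of the shut fingers; the grasp point (between the pads) lies behind it (grip_point_offset is the z of the grasp point in the tool frame, in m); z points along the fingers, y is the direction in which the jaws open and shut (so a half turn about z gives the same grasp; the last joint's range is limited). The gripper opens to 85 mm and grips with 20 to 120 N. Pads are 22 mm wide; open, the fingers measure 114 mm over their backs; the gripper's body (76 mm by 85 mm) begins 54 mm behind the grasp point. The pads swing forward as they close: fully open they stand 13 mm farther back than shut.
Start: joints at [-0.957, 0.385, 0.008, 0, -1.194, -0.259], TCP at [0.217, -0.586, 0.231] pointing down, gripper open.
Joint ranges: [-3.14, 3.14], [-1.21, 2.06], [-1.07, 1.41], [-3.16, 2.05], [-2.99, -0.16], [-3.1, 3.1]. Speed limits (rad/s): [2.79, 2.79, 3.14, 3.14, 3.14, 3.14].

INTERFACE

Orientations are given as a unit quaternion [x, y, z, w].
In Python, from station import sense, camera, hand_in, grip_point_offset gives the robot as it stands.
- The arm moves only by the shell command python3 -m creep 'ROWS' [FORCE]. ROWS is a JSON object of lists of equal length, an entry for each row: "hand": the gripper command: -1 is fully open, 1 is shut, values between are in proportion; "linear": the shift along the tool's x, y, z each as a share of 1 m, from -1 to 1, a list of three; "delta_rot": the turn, a rotation vector about the tool's x, y, z each as a share of 90 degrees, from -1 to 1, a list of three. A call has 1 to 12 rows; each row is the pose to reach, as a shift and turn from the pose commanded when the call began, along the tool's axes at that moment; what a row does not reach only later rows make up. A row lasts 1/8 s, in which the tool goes at most 62.5 mm and 10.7 degrees, less where a joint would pass 70% of its speed; a pose out of reach is approached as far as the arm can. A call with a number of a shift or a turn outside -1 to 1 is refused whole. A call with a gripper value outside its range is refused whole. The fingers move at their own pace and stop on an object; FORCE is the grip in N (left out, the last holds). Time passes only in rows, so rows that repeat a pose let the fingers close. It gives the time, the measured TCP pose, the force and the opening at its end, in the units of the state.
- sense(): the state, without advancing time (a new reading comes with each control period).
- camera(name): name is "scene" or "top" or "wrist"; returns a dict with "color" (420x560x3 uint8, blue, green, red), "vertical_fov" (degrees; the focal length in pixels is half the picture's height over the tangent of half this angle, whatever the lens; pixels are square), "cx", "cy" (the principal point, pixels), "R" (3x3) and "t" (3): a world point X has camera coordinates R X + t. Camera axes: x right, y down, z forward; pixel columns grow to the right and rows downward; lengths in m; the calibration is good to about 2 mm. A picture is of the moment at which its call begins. There is no depth.
- hand_in(): hands the job in, once; it reports no verdict.
The state is a dict: "clock": time; "joints": joint angles; "qd": joint speeds; "joint_torque": joint torques, N m; "tcp_pos": TCP position; "orientation": TCP orientation; "force": force on the tool from outside, world axes, zero at the start; "wrist_torque": the same for the moment, N m; "width": finger opening in m.
Only numpy, scipy, OpenCV 4.12 (cv2) and the standard library are available. Lean on these libraries where they do the work, as an engineer would, in place of code of your own. Each camera call takes 0.05 s, during which the arm holds its last target. There are 200 camera calls.

TASK

Pick up the oven door standing on the bench and offer it up to the small drying oven, open at about a right angle to the oven's front, so that both door knuckles sit between the oven's hinge knuckles and the pin holes line up from top to bottom. Carry the door's weight yourself: do not rest it on or press it against the oven, bang it or let it fall over, and leave the tray of pins, the screwdriver and the beaker alone. Finish while still holding the door there, steady, so that a colleague can drop the pins in: do not let go.

Things in the scene. Friction and masses are not known exactly. Their poses are not given: they have to be found in the camera images.
- oven: Small white drying oven without its door, fixed to the bench: 220 mm wide (y), 220 deep (x), 242 high. Open chamber in front, above a low control strip. Origin: centre of its underside, z up. Front faces its own -x (front face at x = -110 mm); the side with the hinge leaves faces its -y (at y = -110 mm). Hinge axis: vertical, at x = -112, y = -121.5 mm, just outside that front corner.
- oven_hinge_top (a point): Upper hinge on the oven: two fixed steel knuckles one above the other (16 mm diameter, 13 mm long, 9 mm vertical pin hole) with a free gap of 26 mm between them, open to the front and to the outside (the leaf is screwed to the oven's side behind). Point: middle of the gap, on the hinge axis, 201 mm above the bench.
- oven_hinge_low (a point): Lower hinge on the oven, the same as the upper one and on the same axis. Point: middle of its 26 mm gap, 101 mm above the bench.
- door: The oven's door, loose, upright on its lower edge: white frame with window, 220 mm wide (y), 34 thick (x), 170 high, 0.5 to 0.8 kg. Origin: centre of its underside, z up. Outside faces its own -x; black upright bar handle sticks out 27 mm there at y = +91 mm. Hinge leaves on its -y edge. Shut, its axes are the oven's; open at a right angle it is turned +90 degrees about z (anticlockwise from above).
- door_grip (a point): Middle of the door's top edge, 170 mm above its lower edge, within 5 mm of straight above its centre of mass. The top rail there is plain, 34 mm thick and 45 mm high, and can be pinched across its thickness (along the door's x) from above.
- door_hinge_top (a point): The door's upper hinge knuckle (16 mm diameter, 21 mm long, 9 mm vertical pin hole), standing out from the door's hinge edge. Point: its middle, on the hole's axis, at x = +19, y = -121.5, z = +135 mm in the door's frame. With the holes in line the door's lower edge is 66 mm above the bench; each knuckle then has 2.5 mm of free play up and down in its gap.
- door_hinge_low (a point): The door's lower hinge knuckle, same as the upper. Point: its middle, at x = +19, y = -121.5, z = +35 mm in the door's frame.
- tray: Bystander: steel parts tray, 90 x 110 x 22 mm, with the two hinge pins (7 mm thick with a pointed nose, 62 mm long) in it, for the colleague. Origin: centre of its underside.
- screwdriver: Bystander: black-handled screwdriver lying on the bench, 200 mm long, 26 mm thick. Origin: middle of its length, at bench level; its x runs from handle to tip.
- beaker: Bystander: glass beaker, 70 mm across, 90 mm high. Origin: centre of its underside.
Not all that is in view belongs to the job. Of the things that look like the door, take the one that is farthest to the robot's right at the start.

How it is judged:
On the way, in this order (a step that is already met when the one before it is completed fails the run):
1. the door is gripped and lifted clear of the bench, upright (height (world z) of door above 0.02 m and contact force between the fingers and door above 3 N and angle between door's own z axis and vertical below 0.3 rad), for 0.2 s.
2. both door knuckles are in their gaps on the oven with the holes in line (horizontal distance between door_hinge_top and oven_hinge_top below 0.003 m and horizontal distance between door_hinge_low and oven_hinge_low below 0.003 m and distance between door_hinge_top and oven_hinge_top below 0.005 m), for 0.3 s.
At the end, for the whole second after the job is handed in: Fingers hold the door, over 50 mm off the bench; both door knuckles within 3 mm sideways of the oven's hinge axis and 5 mm of mid-gap; door open within 20 degrees of a right angle to the oven's front, still (under 20 mm/s), pressing on the oven with under 4 N (all of step 2 and distance between door_hinge_low and oven_hinge_low below 0.005 m and angle between the x axis of door and the y axis of oven, either way round below 0.35 rad and contact force between the fingers and door above 3 N and contact force between door and oven below 4 N and height (world z) of door above 0.05 m and linear speed of door below 0.02 m/s); the arm keeps its last pose, push and grip.
It fails at once if the door falls over (tips more than 30 degrees) (angle between door's own z axis and vertical above 0.52 rad).
It fails at once if the door is banged or forced against the oven (over 40 N) (contact force between door and oven above 40 N).
It fails at once if the tray of pins, the screwdriver or the beaker is shifted by more than 30 mm (distance of any of tray, screwdriver, beaker from where it was at the start of the episode above 0.03 m).
It also fails if it takes over 46 s, if anything falls off the work surface, if the arm or the gripper's body presses on something with over 40 N, if the wrist force passes 120 N, or if a joint passes its speed limit or range.

## Working session

There is one attempt and no reset: what is moved stays moved. The work goes in short steps, Python scripts to look and compute and a shell command to move; the robot and the scene stay as the last step left them, time stands still between calls to the robot, and variables do not carry over. Pictures are saved under pics/ and viewed, about 8 in all and at most 12, crops included, and the job is handed in when it is done.

```bash
mkdir -p pics; ls
python3 - <<'E'
from station import *
import cv2,numpy as np
print(sense(), grip_point_offset)
for n in ("scene","top"):
    c=camera(n); cv2.imwrite(f"pics/{n}0.png",c["color"]); print(n,c["vertical_fov"],c["cx"],c["cy"],c["R"],c["t"])
E
```

```text
pics
{'clock': 0.0, 'joints': array([-9.57425273e-01,  3.85543787e-01,  6.63800553e-03, -5.31233053e-04,
       -1.19401365e+00, -2.58604097e-01]), 'qd': array([-0.00014992, -0.00049678,  0.00077358, -0.00041321, -0.00077522,
       -0.00104783]), 'joint_torque': array([-1.14730945e-03, -3.92285228e+01,  1.88399237e+01,  4.18601006e+00,
       -4.58726499e-03, -1.42961065e-05]), 'tcp_pos': array([ 0.21693089, -0.58551769,  0.23022928]), 'orientation': array([-1.76358157e-01,  9.84325461e-01,  1.06650472e-03, -2.24513063e-04]), 'force': array([ 1.0812779 , -0.23233743, -0.14118619]), 'wrist_torque': array([-0.02195599, -0.01184953, -0.07268035]), 'width': 0.08554260372406736} -0.0187
scene 49.91472259083455 271.1317437362265 207.6881801728518 [[-0.53405434  0.84543654 -0.00479896]
 [ 0.60090896  0.37558346 -0.70558167]
 [-0.59472211 -0.37970269 -0.70861236]] [ 0.34212769 -0.24086872  1.65686397]
top 53.93298978406306 279.255014032833 212.02792702118802 [[ 0.02014636 -0.99962377  0.0186131 ]
 [-0.99782798 -0.02127104 -0.06234477]
 [ 0.06271723 -0.01731665 -0.9978811 ]] [-0.04410091  0.5915964   1.15635858]
```

View pics/scene0.png

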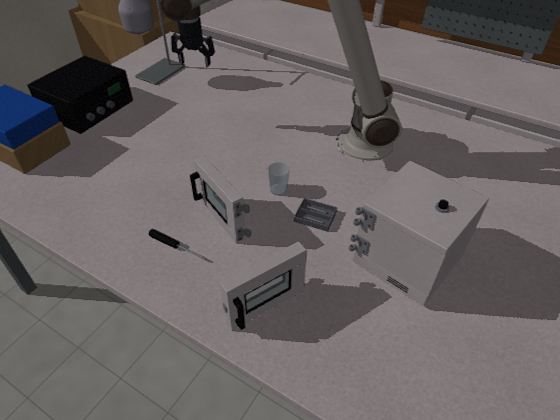

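View pics/top0.png

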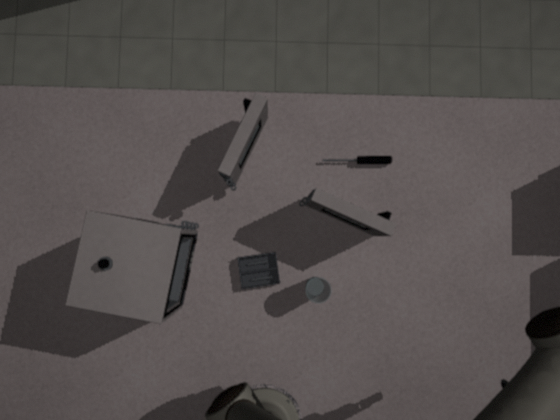

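The door on the robot's right is the one at top (350,212) / scene (220,200). The oven hinge corner is at top (188,226). I'll zoom in to find the corners.

Run:
```python
import cv2,numpy as np
t=cv2.imread("pics/top0.png"); s=cv2.imread("pics/scene0.png")
def crop(im,x,y,w,h,k,g=1.0):
    o=cv2.resize(im[y:y+h,x:x+w],None,fx=k,fy=k,interpolation=cv2.INTER_CUBIC)
    o=np.clip(o*g,0,255).astype(np.uint8)
    for i in range(0,w,10): cv2.putText(o,str(x+i),(i*k,8),0,.3,(0,0,255)) if i%20==0 else 0; cv2.line(o,(i*k,0),(i*k,4),(0,0,255))
    for j in range(0,h,10): cv2.putText(o,str(y+j),(0,j*k+4),0,.3,(0,0,255)); 
    return o
a=crop(t,295,175,100,75,4,1.5); b=crop(t,60,200,150,130,4,1.5)
A=np.zeros((300,400,3),np.uint8);A=a
b=crop(t,150,205,100,75,4,1.5)
c=crop(s,180,150,100,75,4); d=crop(s,340,180,100,75,4)
cv2.imwrite("pics/z1.png",np.vstack([np.hstack([a,b]),np.hstack([crop(s,180,165,100,75,4),d])]))
```

```text
(no output)
```

View pics/z1.png

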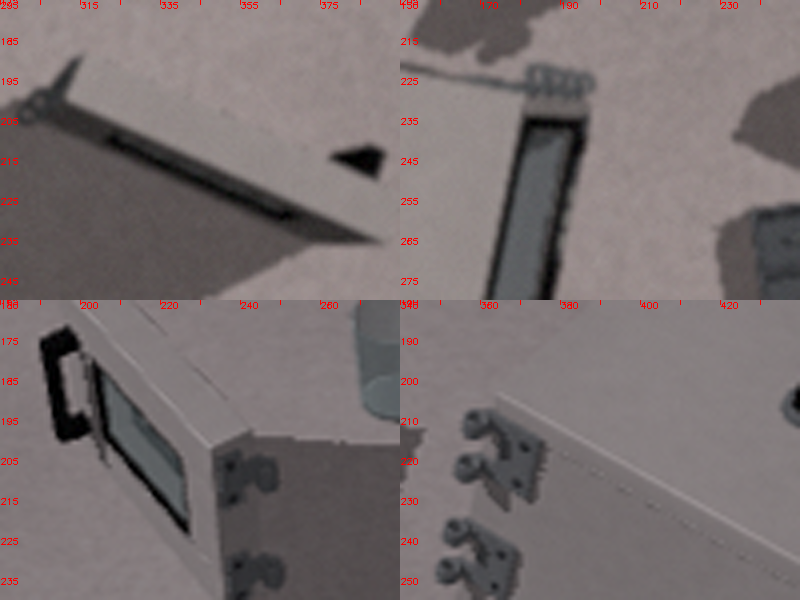

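The top crop shows the target door's top rail running from (315,188)/(309,199) to (390,235). Its hinge knuckles are at the left end (304,200) and the handle is on the far (+x) side. The oven knuckle row is at about (185,225). In the scene crop, the door's hinge corner is at (231,202) and (243,198), and the oven's front hinge corner is at (365,204).

```bash
cat > h.py <<'E'
from station import *
import cv2,numpy as np,json
def ray(c,u,v):
    f=210/np.tan(np.radians(c["vertical_fov"])/2); R=np.array(c["R"]);t=np.array(c["t"])
    return -R.T@t, R.T@np.array([(u-c["cx"])/f,(v-c["cy"])/f,1])
def plane(c,u,v,z):
    o,d=ray(c,u,v); return o+d*(z-o[2])/d[2]
def proj(c,X):
    f=210/np.tan(np.radians(c["vertical_fov"])/2); p=np.array(c["R"])@X+np.array(c["t"]); return np.array([c["cx"],c["cy"]])+f*p[:2]/p[2]
def inter(*cr):
    A=0;b=0
    for c,u,v in cr:
        o,d=ray(c,u,v); d=d/np.linalg.norm(d); P=np.eye(3)-np.outer(d,d); A=A+P; b=b+P@o
    return np.linalg.solve(A,b)
E
python3 - <<'E'
from h import *
np.set_printoptions(precision=4,suppress=True)
t=camera("top");s=camera("scene");w=camera("wrist"); cv2.imwrite("pics/w0.png",w["color"])
print("wristcam",-w["R"].T@w["t"],w["R"],w["vertical_fov"])
for n,c,u,v,z in [("hinge out",t,315,188,.17),("hinge out",s,231,202,.17),("hinge in",t,310,199.5,.17),("hinge in",s,243,198,.17),("handle in",t,390,235,.17),("handle out",s,199,165,.17),
 ("oven hf",t,181,226,.242),("oven hf",s,365,204,.242),("oven hb",t,88,211,.242),("oven of",t,162,322,.242),("oven ob",t,67,304,.242),("oven hb",s,432,296-30,.242),("ov ob",s,486,203,.242)]:
    print(n,plane(c,u,v,z))
E
```

```text
wristcam [ 0.1489 -0.6107  0.3741] [[-0.3477  0.9376  0.0012]
 [ 0.8981  0.3327  0.2876]
 [ 0.2692  0.1011 -0.9578]] 58.430766667138016
hinge out [ 0.6448 -0.1171  0.17  ]
hinge out [ 0.6498 -0.119   0.17  ]
hinge in [ 0.6157 -0.1051  0.17  ]
hinge in [ 0.6203 -0.1008  0.17  ]
handle in [ 0.5316 -0.3055  0.17  ]
handle out [ 0.5747 -0.2872  0.17  ]
oven hf [0.5415 0.1964 0.242 ]
oven hf [0.5416 0.2058 0.242 ]
oven hb [0.5714 0.4093 0.242 ]
oven of [0.3242 0.2316 0.242 ]
oven ob [0.3606 0.446  0.242 ]
oven hb [0.6387 0.402  0.242 ]
ov ob [0.3844 0.4509 0.242 ]
```

```bash
python3 -m creep '{"hand":[-1,-1,-1,-1,-1,-1,-1,-1,-1,-1,-1,-1],"linear":[[-0.48,0.222,-0.04],[-0.48,0.222,-0.04],[-0.48,0.222,-0.04],[-0.48,0.222,-0.04],[-0.48,0.222,-0.04],[-0.48,0.222,-0.04],[-0.48,0.222,-0.04],[-0.48,0.222,-0.04],[-0.48,0.222,-0.04],[-0.48,0.222,-0.04],[-0.48,0.222,-0.04],[-0.48,0.222,-0.04]],"delta_rot":[[0,0,-0.519],[0,0,-0.519],[0,0,-0.519],[0,0,-0.519],[0,0,-0.519],[0,0,-0.519],[0,0,-0.519],[0,0,-0.519],[0,0,-0.519],[0,0,-0.519],[0,0,-0.519],[0,0,-0.519]]}' 60
python3 - <<'E'
from h import *
np.set_printoptions(precision=4,suppress=True)
w=camera("wrist"); cv2.imwrite("pics/w1.png",cv2.convertScaleAbs(w["color"],alpha=1.3))
s=sense(); print(s["tcp_pos"],s["orientation"])
print(-w["R"].T@w["t"],w["R"])
E
```

```text
clock: 1.75
tcp_pos: [0.5893, -0.212, 0.2714]
orientation: [-0.552, 0.834, 0.0, -0.0]
force: [-0.6, -0.5, 0.2]
width: 0.0856
[ 0.5894 -0.212   0.2715] [-0.5516  0.8341 -0.      0.    ]
[ 0.5611 -0.2787  0.4149] [[-0.9204  0.391  -0.0002]
 [ 0.3744  0.8816  0.2874]
 [ 0.1125  0.2644 -0.9578]]
```

View pics/w1.png

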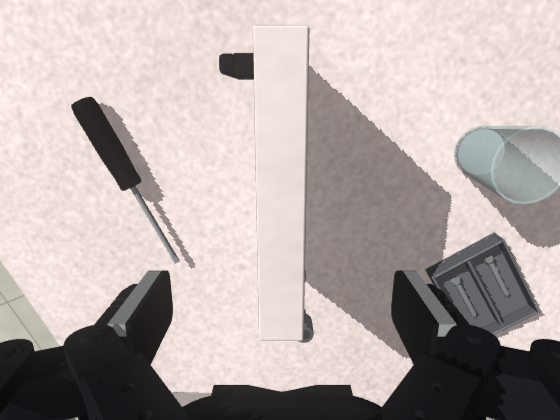

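The wrist view shows the door's top rail with corners at about (253,27), (308,27), (260,340) and (303,340). It sits midway between the fingers and nearly in line with them, with the knuckle at (307,327).

Run:
```python
from h import *
np.set_printoptions(precision=4,suppress=True)
w=camera("wrist")
P=[plane(w,*p,.17)[:2] for p in [(253,27),(309,27),(259.5,341),(303.5,341)]]
a,b,c,d=P; print(P, (a+b+c+d)/4)
y=(a+b-c-d); print("yaw door", np.degrees(np.arctan2(-y[0],y[1]))+0, "width",np.linalg.norm(a-b),np.linalg.norm(c-d),"len",np.linalg.norm(y)/2)
s=sense();q=s["orientation"];print("tool y angle",np.degrees(np.arctan2(q[1]**2-q[0]**2,2*q[0]*q[1])))
```

```text
[array([ 0.562 , -0.3204]), array([ 0.5313, -0.3074]), array([ 0.6474, -0.1189]), array([ 0.6165, -0.1058])] [ 0.5893 -0.2131]
yaw door 157.05381719139578 width 0.033361116671807044 0.033583776154729815 len 0.21886529063771792
tool y angle 156.9569907351907
```

```bash
python3 -m creep '{"hand":[-1,-1,-1,-1,-1,1,1,1,1,1,1],"linear":[[0.001,0,0.06],[0.001,0,0.1],[0.001,0,0.13],[0.001,0,0.141],[0.001,0,0.141],[0.001,0,0.141],[0.001,0,0.141],[0.001,0,0.141],[0.001,0,0.141],[0.001,0,0.141],[0.001,0,0.141]],"delta_rot":[[0,0,0],[0,0,0],[0,0,0],[0,0,0],[0,0,0],[0,0,0],[0,0,0],[0,0,0],[0,0,0],[0,0,0],[0,0,0]]}' 80
```

```text
clock: 3.22
tcp_pos: [0.5904, -0.212, 0.1314]
orientation: [-0.552, 0.834, -0.001, 0.001]
force: [-0.8, 1.7, 5.6]
width: 0.0332
```

```bash
python3 -m creep '{"hand":[1,1,1,1,1,1,1],"linear":[[0,0,-0.01],[0,0,-0.025],[0,0,-0.045],[0,0,-0.06],[0,0,-0.066],[0,0,-0.066],[0,0,-0.066]],"delta_rot":[[0,0,0],[0,0,0],[0,0,0],[0,0,0],[0,0,0],[0,0,0],[0,0,0]]}'
python3 - <<'E'
from h import *
np.set_printoptions(precision=4,suppress=True)
w=camera("wrist"); s=sense(); print(s["tcp_pos"],s["force"],s["wrist_torque"],s["orientation"])
t=camera("top");sc=camera("scene")
cv2.imwrite("pics/w2.png",np.hstack([cv2.convertScaleAbs(w["color"],alpha=1.2)[:, :400],cv2.resize(sc["color"][130:270,180:313],None,fx=3,fy=3)])[:, :800])
E
```

```text
clock: 4.1
tcp_pos: [0.5891, -0.2119, 0.1953]
orientation: [-0.552, 0.834, 0.001, -0.001]
force: [-0.3, -0.6, -5.6]
width: 0.0333
[ 0.5892 -0.2119  0.1953] [ 0.0196 -0.7467 -5.877 ] [-0.0153  0.008   0.0123] [-0.5522  0.8337  0.0008 -0.0007]
```

View pics/w2.png

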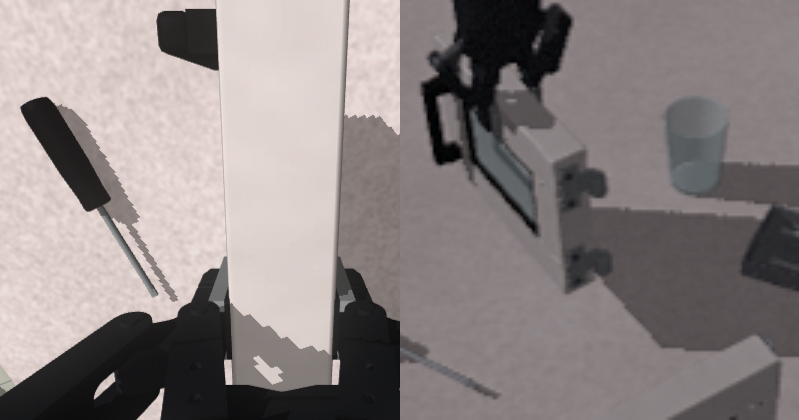

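The door is held upright, with its knuckles and the handle visible. Next I move to a staging pose 50 mm in front of the hinge.

```bash
python3 -m creep '{"hand":[1,1,1,1,1,1,1,1,1,1,1,1],"linear":[[-0.01,0.007,-0.002],[-0.035,0.023,-0.002],[-0.06,0.04,-0.002],[-0.09,0.06,-0.002],[-0.12,0.08,-0.002],[-0.15,0.1,-0.002],[-0.175,0.117,-0.002],[-0.19,0.127,-0.002],[-0.2,0.132,-0.002],[-0.2,0.132,-0.002],[-0.2,0.132,-0.002],[-0.2,0.132,-0.002]],"delta_rot":[[0,0,-0.01],[0,0,-0.03],[0,0,-0.05],[0,0,-0.08],[0,0,-0.1],[0,0,-0.12],[0,0,-0.14],[0,0,-0.155],[0,0,-0.161],[0,0,-0.161],[0,0,-0.161],[0,0,-0.161]]}'
cat > look.py <<'E'
from h import *
import sys
np.set_printoptions(precision=4,suppress=True)
s=sense(); print(s["clock"],s["tcp_pos"],s["force"],s["wrist_torque"],s["orientation"],s["width"])
t=camera("top");sc=camera("scene");n=sys.argv[1]
cv2.imwrite(f"pics/t{n}.png",t["color"]);cv2.imwrite(f"pics/s{n}.png",sc["color"])
def crop(im,x,y,w,h,k,g):
    o=cv2.resize(np.clip(im[y:y+h,x:x+w]*g,0,255).astype(np.uint8),None,fx=k,fy=k,interpolation=cv2.INTER_CUBIC)
    for i in range(0,w,5): cv2.line(o,(i*k,0),(i*k,6 if i%10 else 12),(0,0,255)); i%10 or cv2.putText(o,str(x+i),(i*k,20),0,.33,(0,0,255))
    for j in range(0,h,5): cv2.line(o,(0,j*k),(6 if j%10 else 12,j*k),(0,0,255)); j%10 or cv2.putText(o,str(y+j),(12,j*k+4),0,.33,(0,0,255))
    return o
cv2.imwrite(f"pics/z{n}.png",np.hstack([crop(t["color"],165,190,66,100,6,1.6),crop(sc["color"],330,185,66,100,6,1.3)]))
E
python3 look.py 3
```

```text
clock: 5.75
tcp_pos: [0.5463, 0.0228, 0.1982]
orientation: [-0.652, 0.758, 0.0, -0.0]
force: [0.3, -0.6, -5.4]
width: 0.0334
5.75 [0.5463 0.0228 0.1982] [ 0.2965 -0.5773 -5.354 ] [-0.0086 -0.0032 -0.0238] [-0.6525  0.7578  0.     -0.0002] 0.03344286500544938
```

View pics/z3.png

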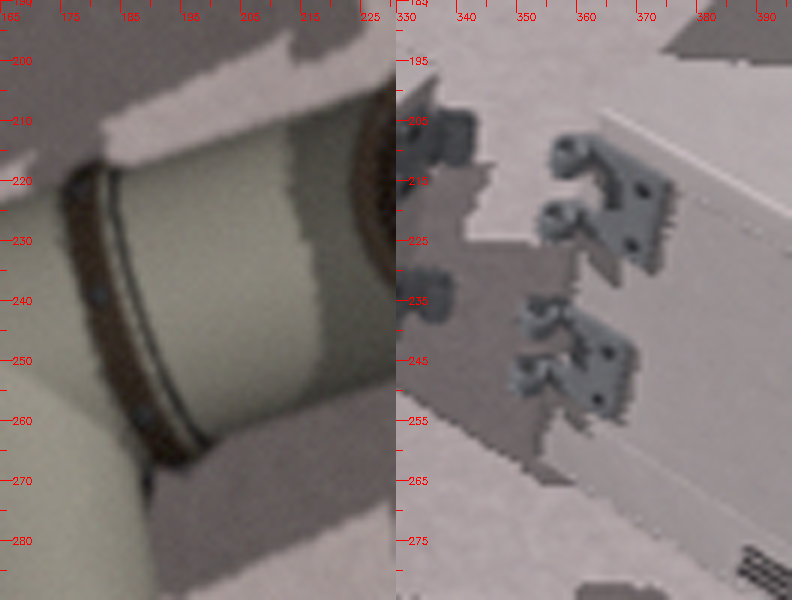

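The arm blocks the top camera, and the scene camera is too coarse (about 3.5 mm/px). I'll raise the door above oven height, hold it beside the oven, and measure the oven knuckle with the wrist camera at close range.

```bash
python3 -m creep '{"hand":[1,1,1,1,1,1,1,1,1,1,1,1],"linear":[[0,0,-0.015],[0,0,-0.05],[0,0,-0.09],[0,0,-0.13],[0,0,-0.17],[0,0,-0.2],[-0.01,-0.005,-0.21],[-0.04,-0.018,-0.21],[-0.08,-0.036,-0.21],[-0.12,-0.053,-0.21],[-0.15,-0.067,-0.21],[-0.17,-0.076,-0.21]],"delta_rot":[[0,0,0],[0,0,0],[0,0,0],[0,0,0],[0,0,0],[0,0,0],[0,0,0],[0,0,0],[0,0,0],[0,0,0],[0,0,0],[0,0,0]]}'
python3 -m creep '{"hand":[1,1,1,1,1,1],"linear":[[-0.025,-0.011,0],[-0.042,-0.019,0],[-0.049,-0.022,0],[-0.049,-0.022,0],[-0.049,-0.022,0],[-0.049,-0.022,0]],"delta_rot":[[0,0,0],[0,0,0],[0,0,0],[0,0,0],[0,0,0],[0,0,0]]}'
python3 - <<'E'
from h import *
np.set_printoptions(precision=4,suppress=True)
s=sense(); print(s["clock"],s["tcp_pos"],s["orientation"],s["force"],s["wrist_torque"])
w=camera("wrist"); cv2.imwrite("pics/w4.png",cv2.convertScaleAbs(w["color"],alpha=1.0))
print(proj(w,np.array([.5525,.1965,.227])))
E
```

```text
clock: 7.35
tcp_pos: [0.647, 0.1818, 0.4084]
orientation: [-0.653, 0.757, 0.0, -0.0]
force: [0.3, 0.2, -6.4]
width: 0.0332
clock: 8.1
tcp_pos: [0.6751, 0.225, 0.4091]
orientation: [-0.653, 0.758, -0.0, 0.0]
force: [-0.5, 0.6, -5.8]
width: 0.0335
8.1 [0.6751 0.225  0.4091] [-0.6527  0.7576 -0.0001  0.0003] [-0.5448  0.5523 -5.8193] [0.0449 0.0646 0.096 ]
[419.8505 125.7758]
```

View pics/w4.png

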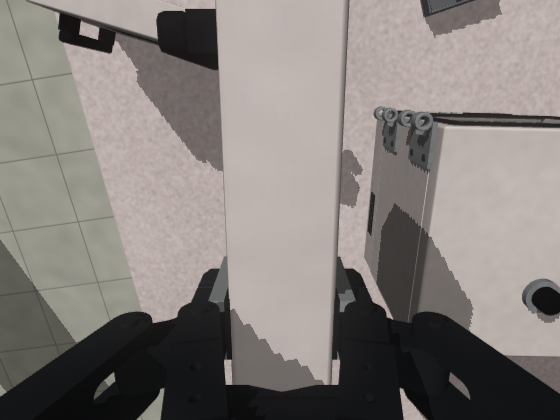

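The wrist view shows all four oven knuckle rings, at about (423,121), (406,118), (390,115) and (379,113). I'll zoom in.

Run:
```python
import cv2,numpy as np
w=cv2.imread("pics/w4.png");x,y,W,H,k=365,98,80,60,10
o=cv2.resize(w[y:y+H,x:x+W],None,fx=k,fy=k,interpolation=cv2.INTER_CUBIC)
for i in range(0,W,5): cv2.line(o,(i*k,0),(i*k,8),(0,0,255)); cv2.putText(o,str(x+i),(i*k,20),0,.4,(0,0,255))
for j in range(0,H,5): cv2.line(o,(0,j*k),(8,j*k),(0,0,255)); cv2.putText(o,str(y+j),(10,j*k+4),0,.4,(0,0,255))
cv2.imwrite("pics/z4.png",o)
```

```text
(no output)
```

View pics/z4.png

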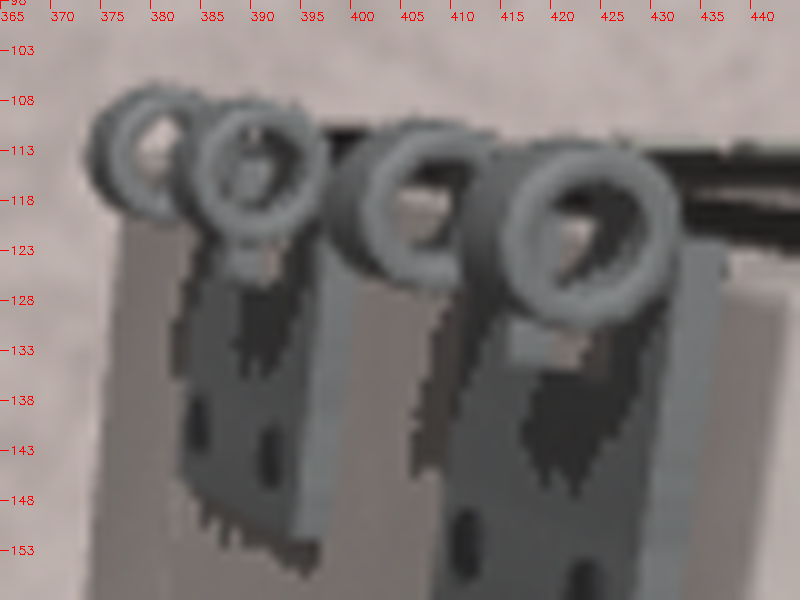

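Run:
```python
from h import *
np.set_printoptions(precision=4,suppress=True)
s=sense(); tcp=s["tcp_pos"]; q=s["orientation"]
from scipy.spatial.transform import Rotation as Ro
M=Ro.from_quat(q).as_matrix(); print("tool y ang",np.degrees(np.arctan2(M[1,1],M[0,1])))
w=camera("wrist"); g=w["color"].astype(int).sum(2)
H=plane(w,423.65,121.15,.227); L=plane(w,390.25,114.35,.127); print("axis top",H,"low",L)
# door top edges by gradient
E=[];Fd=[]
gb=cv2.GaussianBlur(g.astype(np.float32),(1,9),0)
for r in range(90,250,8):
    row=np.abs(np.diff(gb[r])); 
    l=205+np.argmax(row[205:245])+.5; 
    rr=320+np.argmax(row[320:360])+.5; E.append((r,l,rr))
E=np.array(E); pl=np.polyfit(E[:,0],E[:,1],1); pr=np.polyfit(E[:,0],E[:,2],1)
print(pl,pr,np.abs(np.polyval(pl,E[:,0])-E[:,1]).max(),np.abs(np.polyval(pr,E[:,0])-E[:,2]).max())
zt=tcp[2]+.0386
a=[plane(w,np.polyval(pl,r),r,zt) for r in(90,240)];b=[plane(w,np.polyval(pr,r),r,zt) for r in(90,240)]
m0,m1=(a[0]+b[0])/2,(a[1]+b[1])/2; d=(m0-m1)[:2]; d/=np.linalg.norm(d)
x=np.array([d[1],-d[0]]); print("door yaw",np.degrees(np.arctan2(x[1],x[0])),"width",np.dot(b[0][:2]-a[0][:2],x),np.dot(b[1][:2]-a[1][:2],x),"lateral centre-tcp along door x",np.dot(m0[:2]-tcp[:2],x),np.dot(m1[:2]-tcp[:2],x))
# oven yaw from side top edge
print("oven side edge yaw:",[plane(w,437,127,.242),plane(w,410.5,318,.242)])
lat=np.dot((m0[:2]+m1[:2])/2-tcp[:2],x)
# along offset from first measurement: centre-TCP(at grip) along door y
yo=np.dot(np.array([.5893,-.2131])-np.array([.5904,-.212]),[-.39,-.921]); print("along",yo)
K=tcp[:2]+x*(lat+.019)+d*(yo-.1215); print("knuckle now",K,"need move (world)",H[:2]-K)
```

```text
tool y ang 171.49849888653432
axis top [0.5492 0.1932 0.227 ] low [0.5498 0.1927 0.127 ]
[  0.045  215.2769] [ -0.026  349.1716] 1.2308270676690825 14.170676691729511
door yaw 172.1575166178972 width 0.03400941872443724 0.03500999137200003 lateral centre-tcp along door x 0.0009447069181533381 0.0009447069181533379
oven side edge yaw: [array([0.544 , 0.1976, 0.242 ]), array([0.5741, 0.3728, 0.242 ])]
along 0.0014421000000000123
knuckle now [0.6718 0.3468] need move (world) [-0.1226 -0.1536]
```

Run:
```python
from h import *
np.set_printoptions(precision=4,suppress=True)
s=sense(); tcp=s["tcp_pos"]
w=camera("wrist"); gb=cv2.GaussianBlur(w["color"].astype(np.float32).sum(2),(1,9),0)
rows=np.arange(20,270,6)
def fit(lo,hi):
    p=np.array([[lo+np.argmax(np.abs(np.diff(gb[r]))[lo:hi])+.5,r] for r in rows],np.float32)
    vx,vy,x0,y0=cv2.fitLine(p,cv2.DIST_HUBER,0,.01,.01).ravel()
    for _ in range(3):
        e=np.abs(p[:,0]-x0-(p[:,1]-y0)*vx/vy); p=p[e<max(1.5,np.median(e)*1.5)]; vx,vy,x0,y0=cv2.fitLine(p,cv2.DIST_HUBER,0,.01,.01).ravel()
    return (lambda r:x0+(r-y0)*vx/vy),len(p)
l,nl=fit(208,242);r,nr=fit(325,360)
print(nl,nr,[(l(v),r(v)) for v in(0,150,260)])
zt=tcp[2]+.0386
m=[(plane(w,l(v),v,zt)+plane(w,r(v),v,zt))/2 for v in(30,240)]
wd=[np.linalg.norm(plane(w,l(v),v,zt)-plane(w,r(v),v,zt)) for v in(30,240)]
d=(m[0]-m[1])[:2];d/=np.linalg.norm(d);x=np.array([d[1],-d[0]]);lat=np.dot(m[1][:2]-tcp[:2],x)
print("yaw",np.degrees(np.arctan2(x[1],x[0])),"w",wd,"lat",lat)
for la in(0,lat):
  K=tcp[:2]+x*(la+.019)+d*(.0014-.1215); print(K,np.array([.5495,.193])-K)
```

```text
42 32 [(np.float32(214.94939), np.float32(349.0068)), (np.float32(222.01723), np.float32(342.05777)), (np.float32(227.20032), np.float32(336.9618))]
yaw 171.5705632095763 w [np.float64(0.03353503371018567), np.float64(0.033444981035615065)] lat -8.33325556468183e-05
[0.674  0.3468] [-0.1245 -0.1538]
[0.6741 0.3468] [-0.1246 -0.1538]
```

```bash
python3 -m creep '{"hand":[1,1,1,1,1,1,1,1,1],"linear":[[0.01,0.005,0],[0.04,0.018,0],[0.08,0.036,0],[0.12,0.054,0],[0.16,0.073,0],[0.19,0.086,0],[0.21,0.096,0],[0.2205,0.1003,0],[0.2205,0.1003,0]],"delta_rot":[[0,0,0],[0,0,0],[0,0,0],[0,0,0],[0,0,0],[0,0,0],[0,0,0],[0,0,0],[0,0,0]]}'
python3 -m creep '{"hand":[1,1,1,1,1,1,1,1,1,1],"linear":[[0,0,0.015],[0,0,0.05],[0,0,0.09],[0,0,0.13],[0,0,0.165],[0,0,0.19],[0,0,0.205],[0,0,0.2115],[0,0,0.2115],[0,0,0.2115]],"delta_rot":[[0,0,0],[0,0,0],[0,0,0],[0,0,0],[0,0,0],[0,0,0],[0,0,0],[0,0,0],[0,0,0],[0,0,0]]}'
```

```text
clock: 9.38
tcp_pos: [0.5437, 0.0223, 0.4086]
orientation: [-0.653, 0.758, -0.0, 0.0]
force: [0.6, -0.1, -6.3]
width: 0.0334
clock: 10.62
tcp_pos: [0.5445, 0.0227, 0.1979]
orientation: [-0.653, 0.757, -0.001, 0.001]
force: [0.7, 0.1, -6.2]
width: 0.033
```

```bash
python3 -m creep '{"hand":[1,1,1,1,1],"linear":[[-0.006,0.001,0.0005],[-0.016,0.001,0.0005],[-0.023,0.001,0.0005],[-0.025,0.001,0.0005],[-0.025,0.001,0.0005]],"delta_rot":[[0,0,0],[0,0,0],[0,0,0],[0,0,0],[0,0,0]]}'
python3 look.py 5
python3 - <<'E'
from h import *
s=camera("scene"); x,y,W,H,k=325,190,66,60,10
o=cv2.resize(cv2.convertScaleAbs(s["color"][y:y+H,x:x+W],alpha=1.3),None,fx=k,fy=k,interpolation=cv2.INTER_CUBIC)
for i in range(0,W,5): cv2.line(o,(i*k,0),(i*k,8),(0,0,255)); cv2.putText(o,str(x+i),(i*k,20),0,.4,(0,0,255))
for j in range(0,H,5): cv2.line(o,(0,j*k),(8,j*k),(0,0,255)); cv2.putText(o,str(y+j),(10,j*k+4),0,.4,(0,0,255))
# predicted: current door knuckle centres (crosses) & oven gap centres
tcp=sense()["tcp_pos"]; a=np.radians(171.57); X=np.array([np.cos(a),np.sin(a)]);Y=np.array([-np.sin(a),np.cos(a)])
K=tcp[:2]+X*.019+Y*(.0014-.1215); print(K)
for z in (.101,.201):
    print("door knuckle",proj(s,np.r_[K,z]),"oven gap",proj(s,np.array([.5495,.193,z])), "up 5mm",proj(s,np.array([.5495,.193,z+.005])))
cv2.imwrite("pics/z5b.png",o)
E
```

```text
clock: 11.25
tcp_pos: [0.5464, 0.0476, 0.1962]
orientation: [-0.653, 0.757, 0.0, -0.0]
force: [-0.3, 0.2, -6.0]
width: 0.0331
11.25 [0.5464 0.0476 0.1962] [-0.2579  0.2079 -6.0287] [ 0.007  -0.054   0.0321] [-0.6531  0.7573  0.     -0.0001] 0.033093466235677105
[0.54515586 0.16877544]
door knuckle [343.95697688 237.41018414] oven gap [351.59473002 242.16329383] up 5mm [351.82682413 240.91952267]
door knuckle [348.34717737 211.00891433] oven gap [356.51702935 215.78514047] up 5mm [356.77962963 214.3778895 ]
```

View pics/z5b.png

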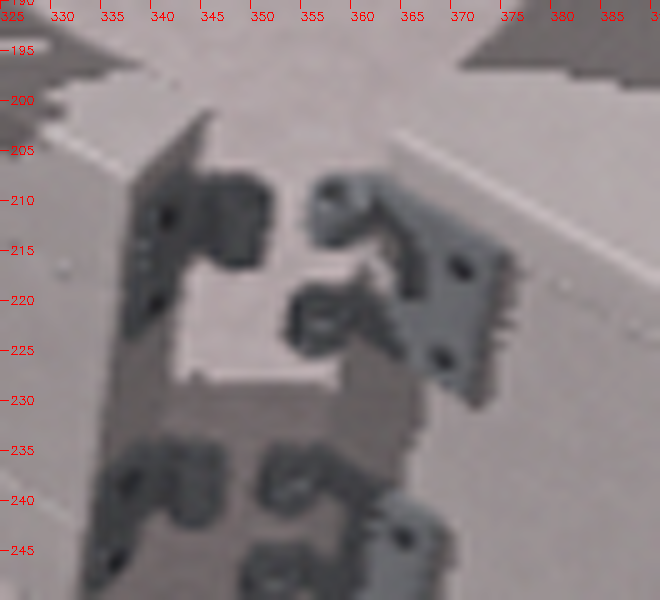

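The scene crop shows the upper door knuckle at about (347.6,211.6) and its gap centre at (356.7,215.8). Both are within about 0.7 px of prediction, and the door reads 1–2 mm low. I'll raise it 2 mm and slide in.

```bash
python3 -m creep '{"hand":[1,1,1,1,1,1,1,1],"linear":[[0,0,-0.002],[-0.003,0,-0.002],[-0.008,0,-0.002],[-0.013,0,-0.002],[-0.018,-0.0005,-0.002],[-0.0215,-0.0007,-0.002],[-0.0245,-0.0007,-0.002],[-0.0245,-0.0007,-0.002]],"delta_rot":[[0,0,0],[0,0,0],[0,0,0],[0,0,0],[0,0,0],[0,0,0],[0,0,0],[0,0,0]]}'
cat > chk.py <<'E'
from h import *
import sys
np.set_printoptions(precision=4,suppress=True)
s=camera("scene"); st=sense(); tcp=st["tcp_pos"]; a=np.radians(171.57); X=np.array([np.cos(a),np.sin(a)]);Y=np.array([-np.sin(a),np.cos(a)])
print(st["clock"],tcp,st["force"],st["wrist_torque"],"K err",tcp[:2]+X*.019+Y*(.0014-.1215)-[.5495,.193])
x,y,W,H,k=335,195,60,60,10
o=cv2.resize(cv2.convertScaleAbs(s["color"][y:y+H,x:x+W],alpha=1.4),None,fx=k,fy=k,interpolation=cv2.INTER_CUBIC)
for i in range(0,W,5): cv2.line(o,(i*k,0),(i*k,8),(0,0,255)); cv2.putText(o,str(x+i),(i*k,20),0,.4,(0,0,255))
for j in range(0,H,5): cv2.line(o,(0,j*k),(8,j*k),(0,0,255)); cv2.putText(o,str(y+j),(10,j*k+4),0,.4,(0,0,255))
cv2.imwrite(sys.argv[1],o)
E
python3 chk.py pics/c1.png
```

```text
clock: 12.4
tcp_pos: [0.5507, 0.0717, 0.1983]
orientation: [-0.653, 0.757, 0.0, -0.0]
force: [0.8, 0.6, -5.0]
width: 0.0331
12.45 [0.5507 0.0715 0.1983] [-0.1917 -0.3416 -5.1701] [0.0052 0.0098 0.0484] K err [-0.      0.0001]
```

View pics/c1.png

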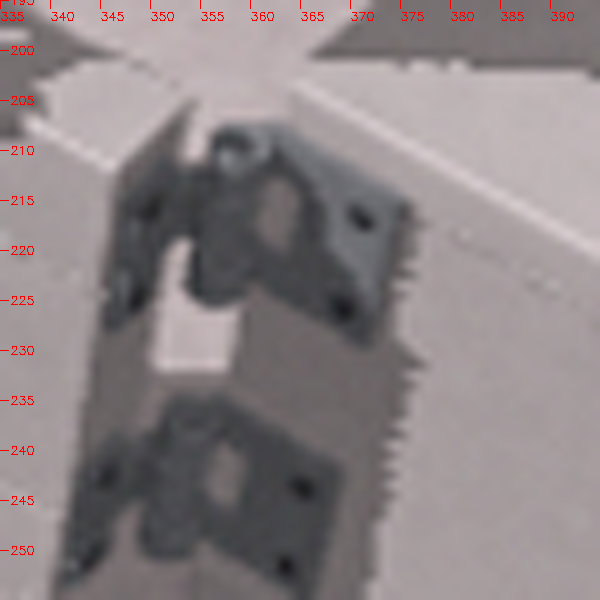

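The knuckles sit in their gaps, and wrist forces are unchanged apart from the door's weight. I'll take one contrast-stretched look at the alignment.

Run:
```python
from h import *
s=camera("scene")["color"].astype(float); x,y,W,H,k=345,203,36,52,11
c=s[y:y+H,x:x+W]; c=np.clip((c-40)*2.6,0,255).astype(np.uint8)
o=cv2.resize(c,None,fx=k,fy=k,interpolation=cv2.INTER_CUBIC)
b=cv2.imread("pics/z5b.png") # before
s5=cv2.imread("pics/s5.png").astype(float)[y:y+H,x:x+W]; o5=cv2.resize(np.clip((s5-40)*2.6,0,255).astype(np.uint8),None,fx=k,fy=k,interpolation=cv2.INTER_CUBIC)
for q in(o,o5):
  for i in range(0,W,5): cv2.putText(q,str(x+i),(i*k,10),0,.35,(0,0,255))
  for j in range(0,H,5): cv2.putText(q,str(y+j),(0,j*k+4),0,.35,(0,0,255)); cv2.line(q,(22,j*k),(28,j*k),(0,0,255))
cv2.imwrite("pics/c2.png",np.hstack([o5,o]))
```

```text
(no output)
```

View pics/c2.png

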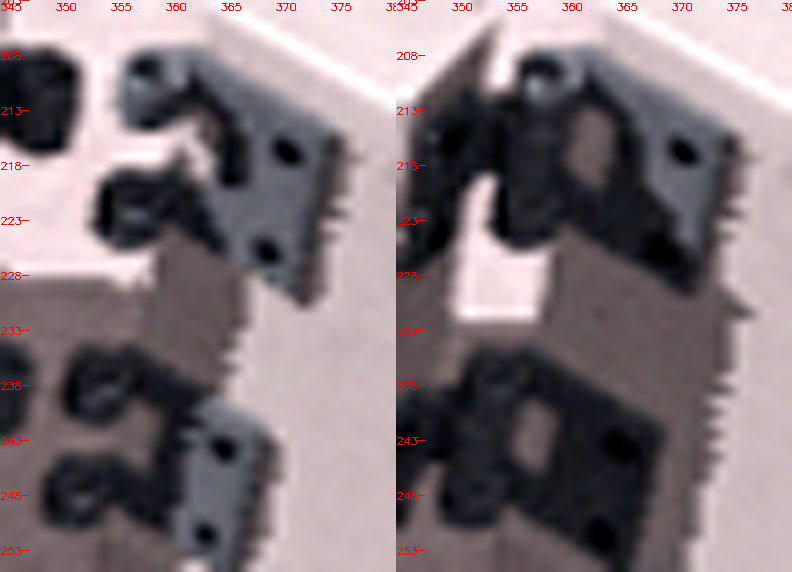

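```bash
python3 -m creep '{"hand":[1,1,1,1],"linear":[[0,0,0],[0,0,0],[0,0,0],[0,0,0]],"delta_rot":[[0,0,0],[0,0,0],[0,0,0],[0,0,0]]}'
python3 - <<'E'
from h import *
np.set_printoptions(precision=4,suppress=True)
F=[]
for i in range(6):
    camera("wrist"); s=sense(); F.append(np.r_[s["force"],s["wrist_torque"],s["tcp_pos"]])
F=np.array(F); print(F.mean(0),F.std(0)); print(s["clock"],np.abs(s["qd"]).max(),s["width"])
E
```

```text
clock: 13.0
tcp_pos: [0.5507, 0.0714, 0.1983]
orientation: [-0.653, 0.757, 0.0, 0.0]
force: [-0.3, 0.8, -7.1]
width: 0.0332
[ 0.0166 -0.0242 -5.8182  0.0149  0.0135 -0.0199  0.5507  0.0715  0.1983] [0.4123 0.6239 0.5242 0.0312 0.0335 0.0362 0.     0.     0.    ]
13.3 0.001505531244519749 0.033451511245243974
```

The mean force is (0.0, 0.0, −5.8) N, which is only the door's weight, so nothing is touching the oven. The door is steady, so I'm handing in.

```bash
python3 -c "from station import hand_in; print(hand_in())"
```

```text
the job is handed in; nothing more can be done
None
```

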